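Tilt a dip carrier into the narrow-mouthed rinse tank

TASK

Load the empty bench rinse tank: take the dip carrier with the wider round plate by its handle, tilt it to slip the plate through the tank's mouth, which is narrower than the plate, then straighten it and set it upright on the tank floor before you let go. Leave the other carrier, with the small plate, where it stands.

Things in the scene. Friction and masses are not known exactly. Their poses are not given: they have to be found in the camera images.
- wide_carrier: Carrier to load: flat round perforated steel plate, 88 mm across, 5 mm thick, with a vertical steel stem (9 mm thick) in its middle and a round black handle on top (20 mm thick, 95 to 135 mm above the plate's underside). Loose, about 0.13 kg, stands upright on the table, left or right of the other carrier. Origin: centre of the plate's underside; z along the stem to the handle; yaw is free.
- wide_carrier_grip (a point): Middle of the wide carrier's handle, 115 mm above its plate's underside.
- narrow_carrier: The other dip carrier, to be left alone: same stem, handle and height, but its round plate is only 50 mm across. Origin: centre of the plate's underside; z up along the stem.
- tank: Empty rinse tank, fixed: grey box 130 mm (its x) by 136 mm (its y), 74 mm high, black control panel on its -x side, towards the robot. Its top is a 4 mm steel lid plate with a mouth 78 mm wide (x) by 110 mm long (y) in the middle. Origin: centre of the underside, on the table; z up; yaw -0.8 to -0.2 rad. An extraction duct hangs over the left half of the table from 0.5 m up.
- tank_mouth (a point): Centre of the mouth at the lid's upper face, 74 mm above the table; axes as the tank's. The 88 mm plate passes only tilted about the tank's y (25 degrees will do), low edge first and under the lid's edge, until its high edge is below the lid too. Tilted with the handle away from the robot (towards +x of the tank), the arm keeps its elbow low, clear of the duct.
- tank_floor (a point): Centre of the tank's inner floor, 4 mm above the table; axes as the tank's. The hollow is 120 mm (x) by 126 mm (y), 66 mm from the floor up to the lid's underside. The carrier standing on this floor has its whole handle above the lid.

How it is judged:
By the outcome, as a careful person would: the job done as asked, in the order asked, and still so for the second after the job is handed in, with the robot touching nothing.
It also fails if it takes over 35 s, if anything falls off the work surface, if the arm or the gripper's body presses on something with over 40 N, if the wrist force passes 120 N, or if a joint passes its speed limit or range.

ROBOT

A 6-joint arm with a two-finger parallel gripper is mounted at the origin on the work surface; the furniture and walls round the work are solid. World frame = base frame: x ahead of the robot, y to its left, z up, the work surface at z = 0. Lengths are in mm, angles in rad, forces in N, time in s.
With the tool pointing down it reaches from about 300 to 775 mm from the base axis. Payload 14.6 kg.
Tool frame: the origin (TCP) lies between the finger pads; the fingertips stand 19 mm ahead of it and the grasp point (between the pads) is the TCP; z points along the fingers, y is the direction in which the jaws open and shut (so a half turn about z gives the same grasp; the last joint's range is limited). The gripper opens to 94 mm and grips with 3 to 60 N. Pads are 16 mm wide; open, the fingers measure 119 mm over their backs; the gripper's body (75 mm by 177 mm) begins 78 mm behind the grasp point.
Start: joints at [-1.22, 0.3, 1.521, -0, 1.321, -0.067], TCP at [223.155, -502.684, 224.446] pointing down, gripper open.
Joint ranges: [-3.03, 3.03], [-0.79, 2.21], [0.23, 2.52], [-1.04, 4.18], [0, 3.07], [-2.55, 2.55]. Speed limits (rad/s): [2.22, 2.22, 2.57, 3.14, 3.14, 3.14].

INTERFACE

Orientations are given as a 3x3 rotation matrix whose columns are the frame's x, y, z axes.
In Python, from plant import manip gives the robot as it stands. The module is installed in compiled form; this text tells all that it offers.
- The arm moves only by the tool apply_moves, never from a script. Its argument "increments" is text: rows parted by semicolons, each of 5 numbers parted by spaces: the shift along the world's x, y, z in units of 40 mm (1.0 is 40 mm), then the turn about the world's z in units of 6 degrees (1.0 is 6 degrees), then the closure, from -1 (fully open) to 1 (shut). A call has 1 to 12 rows; each row shifts and turns the pose as measured when the row begins; what a row does not reach is not made up. A row lasts 1/12 s, in which the tool goes at most 41.7 mm and 7.16 degrees, less where a joint would pass 70% of its speed; a pose out of reach is approached as far as the arm can. A call is refused whole if a number of a shift passes 1 or a number of a turn 1, either way. A call with a gripper value outside its range is refused whole. The fingers move at their own pace and stop on an object; the grip force is fixed at half the most. Time passes only in rows, so rows that do not move let the fingers close. It gives the time, the measured TCP pose, the force and the opening at its end, in the units of the state.
- manip.observe(): the state, without advancing time (a new reading comes with each control period).
- manip.camera(name): name is "side" or "top" or "wrist"; returns a dict with "img" (420x560x3 uint8, red, green, blue), "fov_y" (degrees; the focal length in pixels is half the picture's height over the tangent of half this angle, whatever the lens; pixels are square), "cx", "cy" (the principal point, pixels), "R" (3x3) and "t" (3): a world point X has camera coordinates R X + t; the wrist camera has in their place "mount" (4x4, takes a point from camera to tool coordinates, whose origin is the TCP and whose axes are the flange's). Camera axes: x right, y down, z forward; pixel columns grow to the right and rows downward; lengths in mm; the calibration is good to about 2 mm. A picture is of the moment at which its call begins: read the wrist's pose just before it. There is no depth.
- manip.close_job(): hands the job in, once; it reports no verdict.
The state is a dict: "time_s": time; "qpos": joint angles; "joint_velocities": joint speeds; "joint_efforts": joint torques, N m; "tcp_pos": TCP position; "tool_rot": TCP orientation; "force": force on the tool from outside, world axes, zero at the start; "wrist_torque": the same for the moment, N m; "finger_gap": finger opening in mm.
Only numpy, scipy, OpenCV 4.12 (cv2) and the standard library are available. Lean on these libraries where they do the work, as an engineer would, in place of code of your own. Each camera call takes 0.05 s, during which the arm holds its last target.

## Working session

There is one attempt and no reset: what is moved stays moved. The work goes in short steps, Python scripts to look and compute and a tool call to move; the robot and the scene stay as the last step left them, time stands still between calls to the robot, and variables do not carry over. Pictures are saved under pics/ and viewed, and the job is handed in when it is done.

Besides the shell and the picture viewer there is one more tool, called as name(argument=value, ...), one argument or row to a line, values as JSON. apply_moves: Moves the arm, as the interface text tells. Its arguments: {"type":"object","properties":{"increments":{"type":"string"}},"required":["increments"]}

```bash
mkdir -p pics; cat > h.py <<'E'
from plant import manip
import numpy as np, cv2
def snap(n,f):
    s=manip.observe(); c=manip.camera(n); cv2.imwrite('pics/'+f+'.png',c['img'][:,:,::-1]); np.save('pics/'+f+'.npy',{'c':c,'s':s},allow_pickle=True); return c,s
def load(f):
    d=np.load('pics/'+f+'.npy',allow_pickle=True).item(); return d['c'],d['s']
def RT(c,s):
    if 'R' in c and c.get('R') is not None: return np.array(c['R']),np.array(c['t'])
    M=np.array(c['mount']); T=np.eye(4);T[:3,:3]=s['tool_rot'];T[:3,3]=s['tcp_pos']
    W=np.linalg.inv(T@M); return W[:3,:3],W[:3,3]
def f_(c): return c['img'].shape[0]/2/np.tan(np.radians(c['fov_y'])/2)
def proj(c,s,X):
    R,t=RT(c,s); p=np.atleast_2d(X)@R.T+t; return p[:,:2]/p[:,2:]*f_(c)+[c['cx'],c['cy']]
def onz(c,s,uv,z):
    R,t=RT(c,s); d=np.array([(uv[0]-c['cx'])/f_(c),(uv[1]-c['cy'])/f_(c),1]); d=R.T@d; o=-R.T@t
    return o+d*(z-o[2])/d[2]
E
python3 - <<'E'
from h import *
for n in ['side','top','wrist']:
    c,s=snap(n,n+'0'); print(n,{k:v for k,v in c.items() if k!='img'})
print(s)
E
```

```text
side {'fov_y': 47.91119036644852, 'cx': 277.61024158872453, 'cy': 215.6569892903861, 'R': array([[-0.99887723, -0.0473361 ,  0.00188898],
       [-0.0257106 ,  0.50818675, -0.86086305],
       [ 0.03978995, -0.85994507, -0.50883322]]), 't': array([507.43891355, 252.15798376, 622.32561425])}
top {'fov_y': 56.8266493732254, 'cx': 280.9791713786591, 'cy': 204.83936872088756, 'R': array([[-0.00691795, -0.99971537,  0.02283252],
       [-0.99634093,  0.00494586, -0.08532463],
       [ 0.08518741, -0.02333925, -0.99609155]]), 't': array([-319.24216085,  530.67404654,  896.56037715])}
wrist {'fov_y': 68.16543820042928, 'cx': 278.70926019771343, 'cy': 212.17211120254527, 'mount': array([[ 6.32399827e-04, -9.59116855e-01, -2.83009644e-01,
         8.26343091e+01],
       [ 9.99999517e-01,  8.19619525e-04, -5.43131241e-04,
        -7.85510633e-01],
       [ 7.52886558e-04, -2.83009164e-01,  9.59116910e-01,
        -1.60445859e+02],
       [ 0.00000000e+00,  0.00000000e+00,  0.00000000e+00,
         1.00000000e+00]])}
{'time_s': 0.1, 'qpos': array([-1.21962114e+00,  3.00430779e-01,  1.52151038e+00, -6.52932083e-06,
        1.32069602e+00, -6.66333163e-02]), 'joint_velocities': array([-0.00061036, -0.00253833, -0.00093709, -0.00081339,  0.00109128,
       -0.00082758]), 'joint_efforts': array([ 1.40639506e-03, -5.32645333e+01, -3.53281403e+01,  7.09078484e-02,
        2.34941411e-02, -9.20383377e-05]), 'tcp_pos': array([ 223.07316108, -502.49895159,  223.93834399]), 'tool_rot': array([[ 9.13979708e-01,  4.05759731e-01, -3.65257358e-04],
       [ 4.05759891e-01, -9.13979187e-01,  9.78598022e-04],
       [ 6.32380470e-05, -1.04262552e-03, -9.99999454e-01]]), 'force': array([0.18244613, 0.60094778, 0.07606877]), 'wrist_torque': array([ 0.06859164, -0.02093794,  0.00732728]), 'finger_gap': 93.83343128348407}
```

View pics/side0.png

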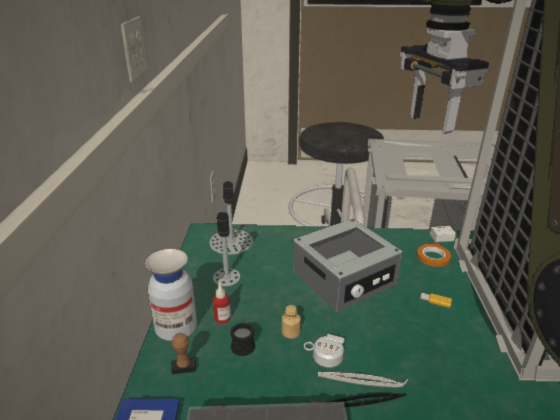

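View pics/top0.png

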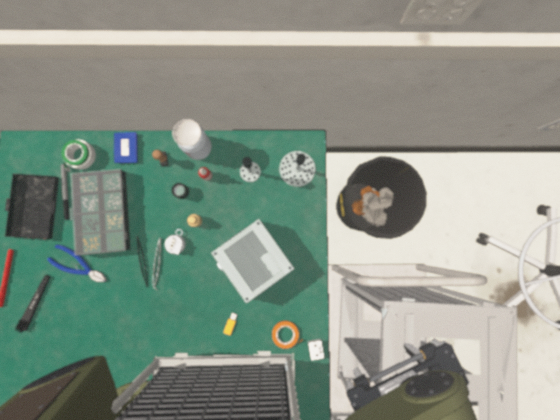

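View pics/wrist0.png

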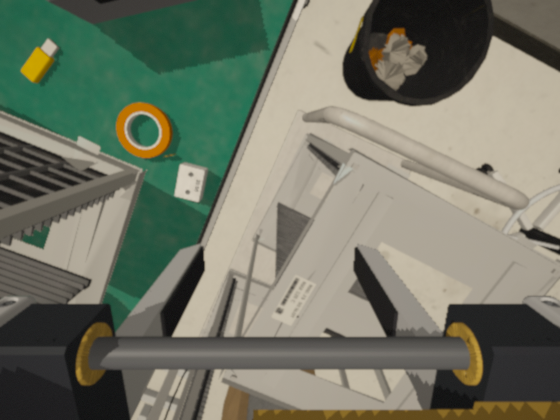

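```bash
python3 - <<'E'
from h import *
c,s=load('top0'); im=c['img'][:,:,::-1]
cv2.imwrite('pics/t1.png',cv2.resize(im[130:310,200:340],None,fx=4.2,fy=3.3*1.0,interpolation=cv2.INTER_CUBIC))
cv2.imwrite('pics/t1.png',cv2.resize(im[140:310,205:335],None,fx=3.5,fy=3.5,interpolation=cv2.INTER_CUBIC))
c,s=load('side0'); im=c['img'][:,:,::-1]
cv2.imwrite('pics/s1.png',cv2.resize(im[170:310,195:415],None,fx=3.5,fy=3.5,interpolation=cv2.INTER_CUBIC))
E
```

```text
(no output)
```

View pics/t1.png

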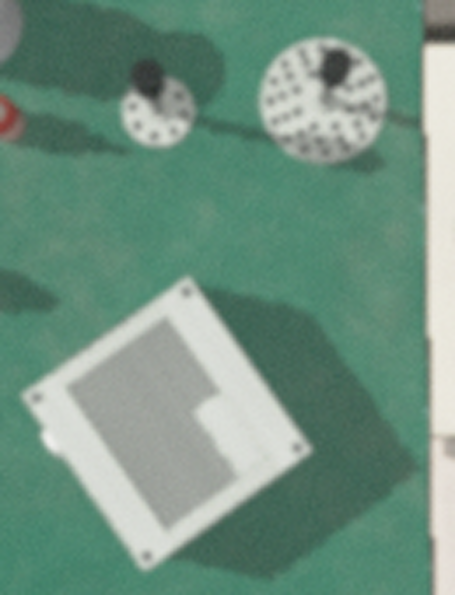

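View pics/s1.png

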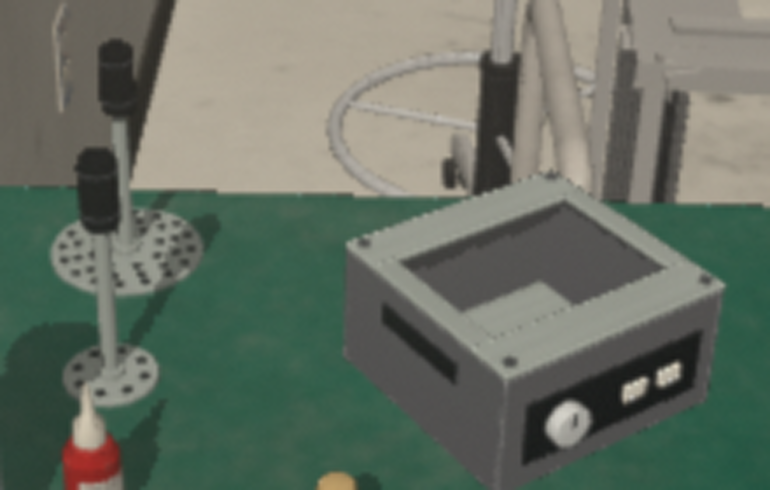

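```bash
python3 - <<'E'
from h import *
c,s=load('top0')
g=lambda p,z:onz(c,s,(p[0]/3.5+205,p[1]/3.5+140),z)[:2]
L=[g(p,74) for p in [(188,279),(24,396),(147,571),(312,449)]]
M=[g(p,74) for p in [(167,320),(67,388),(165,530),(267,455)]]
for n,Q in (('lid',L),('mouth',M)):
    print(n,np.round(Q,1),'c',np.mean(Q,0),'sides',[np.linalg.norm(Q[i]-Q[i-1]).round(1) for i in range(4)])
    xd=(Q[0]+Q[3]-Q[1]-Q[2]); yd=(Q[0]+Q[1]-Q[2]-Q[3]); print(np.arctan2(xd[1],xd[0]),np.arctan2(-yd[0],yd[1]))
print('wide plate',g((323,101),5),'handle',g((335,68),135),'narrow',g((158,111),5),g((148,77),135))
c2,s2=load('side0')
h=lambda p,z:onz(c2,s2,(p[0]/3.5+195,p[1]/3.5+170),z)[:2]
L=[h(p,74) for p in [(345,240),(505,380),(724,286),(553,174)]]
print(np.round(L,1),np.mean(L,0)); print('wide side',h((127,251),5), 'narrow',h((111,373),5))
E
```

```text
lid [[ 491.4 -271.1]
 [ 417.8 -166.9]
 [ 307.8 -244.9]
 [ 382.9 -349.6]] c [ 399.96730961 -258.1289998 ] sides [np.float64(134.0), np.float64(127.6), np.float64(134.8), np.float64(128.8)]
-0.9517705924333133 -0.9492513078367989
mouth [[ 465.3 -257.6]
 [ 422.6 -194.1]
 [ 333.1 -256.3]
 [ 379.4 -320.9]] c [ 400.08374266 -257.22964781] sides [np.float64(106.8), np.float64(76.5), np.float64(109.0), np.float64(79.5)]
-0.9641241345255558 -0.9499327835377829
wide plate [ 619.03591666 -363.53971883] handle [ 615.89797427 -362.36665055] narrow [ 612.2904123  -248.00390091] [ 610.64536533 -249.2851703 ]
[[ 492.6 -266.4]
 [ 419.4 -156.8]
 [ 309.  -235.2]
 [ 382.1 -336.5]] [ 400.76728316 -248.72723799]
wide side [ 617.8332256  -353.57577088] narrow [ 611.2048393  -240.91354301]
```

apply_moves(
  increments="0.4 0.3 0.4 1 -1;0.5 0.35 0.4 1 -1;0.5 0.35 0.4 1 -1;0.5 0.35 0.4 1 -1;0.5 0.35 0.4 1 -1;0.5 0.35 0.4 1 -1;0.5 0.35 0.2 1 -1;0.5 0.35 0.2 1 -1;0.5 0.35 0 1 -1;0.5 0.35 0 1 -1;0.5 0.35 0 1 -1;0 0 0 1 -1",
)

```text
time_s: 1.15
tcp_pos: [446.3, -340.9, 338.5]
tool_rot: [[-0.155, 0.988, -0.007], [0.988, 0.155, -0.001], [-0.0, -0.007, -1.0]]
force: [-1.1, 0.0, -0.5]
finger_gap: 94.5
```

```bash
python3 - <<'E'
from h import *
c,s=snap('wrist','w1'); print(s['time_s'],s['tcp_pos'],s['tool_rot'],s['qpos'],s['joint_velocities'])
E
```

```text
1.15 [ 446.2665211  -340.94469388  338.53508069] [[-1.55446035e-01  9.87819456e-01 -7.01803667e-03]
 [ 9.87844368e-01  1.55440780e-01 -1.29151237e-03]
 [-1.84891951e-04 -7.13348848e-03 -9.99974539e-01]] [-0.7151099   0.27209625  1.29586214 -0.00557703  1.57808616 -0.87121645] [-0.02986938 -0.01368565  0.02049276 -0.01712928 -0.0093218  -1.34756094]
```

View pics/w1.png

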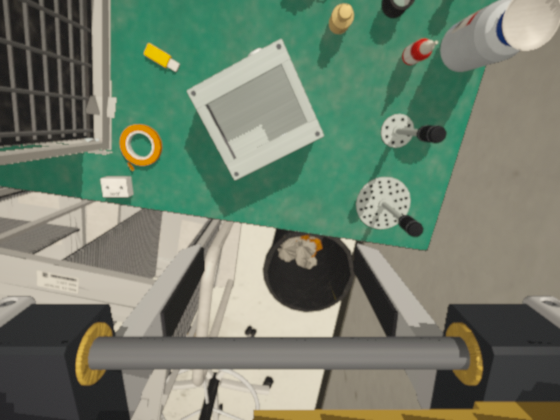

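```bash
python3 - <<'E'
from h import *
c,s=snap('wrist','w2'); print(s['time_s'],s['tcp_pos'],s['joint_velocities'])
im=c['img'][:,:,::-1]
cv2.imwrite('pics/w2a.png',cv2.resize(im[30:190,180:335],None,fx=3.7,fy=3.7,interpolation=cv2.INTER_CUBIC))
cv2.imwrite('pics/w2b.png',cv2.resize(im[100:250,340:460],None,fx=4,fy=4,interpolation=cv2.INTER_CUBIC))
E
```

```text
1.2 [ 445.21056797 -341.80531848  338.53235043] [-0.04378936 -0.01229285  0.01243116 -0.00765547  0.00030067  0.23210987]
```

View pics/w2a.png

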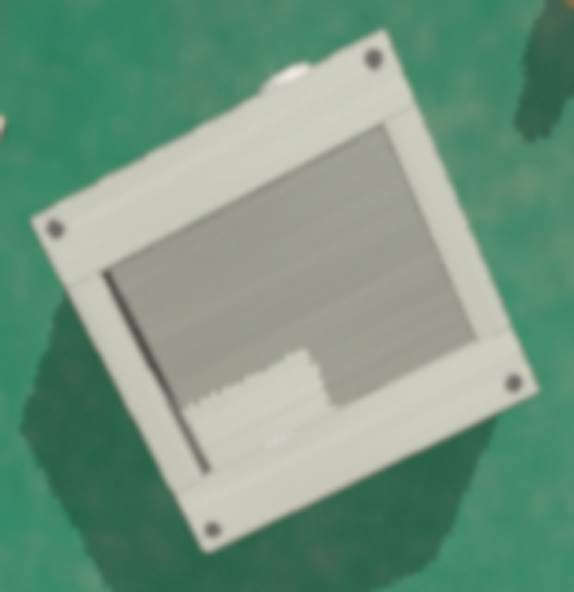

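View pics/w2b.png

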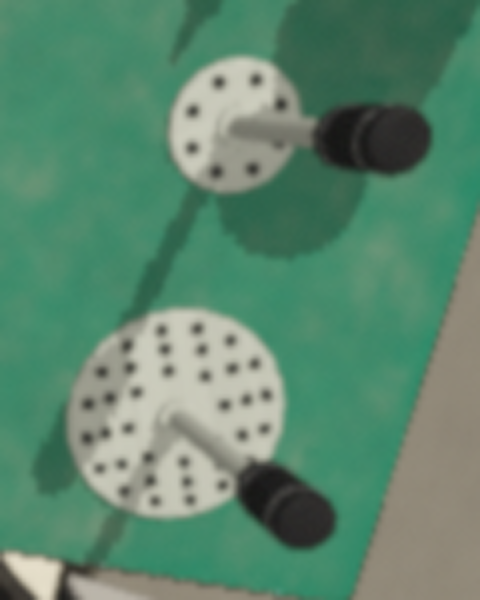

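```bash
python3 - <<'E'
from h import *
c,s=load('w2')
g=lambda p,z:onz(c,s,(p[0]/3.7+180,p[1]/3.7+30),z)[:2]
Q=[g(p,74) for p in [(538,390),(385,30),(32,218),(208,552)]]
M=[g(p,74) for p in [(478,342),(385,122),(104,270),(208,472)]]
for n,Q in (('lid',Q),('mouth',M)):
    print(n,np.round(Q,1),'c',np.mean(Q,0),'sides',[np.linalg.norm(Q[i]-Q[i-1]).round(1) for i in range(4)])
    xd=(Q[0]+Q[3]-Q[1]-Q[2]); yd=(Q[0]+Q[1]-Q[2]-Q[3]); print(np.arctan2(xd[1],xd[0]),np.arctan2(-yd[0],yd[1]))
h=lambda p,z:onz(c,s,(p[0]/4+340,p[1]/4+100),z)[:2]
print('wide',h((177,413),5),h((302,515),135),'narrow',h((235,124),5),h((398,140),135),'edge',h((470,240),0),h((360,590),0))
E
```

```text
lid [[ 493.5 -268.1]
 [ 419.8 -163. ]
 [ 309.1 -240.2]
 [ 383.9 -346.1]] c [ 401.58734733 -254.3406473 ] sides [np.float64(134.6), np.float64(128.4), np.float64(135.0), np.float64(129.7)]
-0.9574304692726114 -0.9571410595413485
mouth [[ 469.1 -255.4]
 [ 424.5 -190.4]
 [ 335.4 -253. ]
 [ 380.2 -316.6]] c [ 402.30568279 -253.85643745] sides [np.float64(108.0), np.float64(78.8), np.float64(108.9), np.float64(77.8)]
-0.9631679412335652 -0.9627440051155304
wide [ 620.89877322 -359.65844056] [ 617.76399228 -358.48995708] narrow [ 613.1447117  -244.61101829] [ 612.25012532 -245.13591331] edge [ 718.99149681 -272.40135897] [ 720.97257549 -424.29856159]
```

apply_moves(
  increments="0.6 -0.05 -0.3 0.7 -1;0.75 -0.08 -0.5 0.7 -1;0.75 -0.08 -0.5 0.7 -1;0.75 -0.08 -0.5 0.7 -1;0.75 -0.08 -0.5 0.7 -1;0.6 -0.05 -0.4 0.7 -1;0 0 0 0 -1;0 0 0 0 -1",
)

```text
time_s: 1.92
tcp_pos: [614.4, -364.5, 224.6]
tool_rot: [[-0.539, 0.842, -0.005], [0.842, 0.539, -0.004], [-0.001, -0.006, -1.0]]
force: [-0.3, -1.1, 0.8]
finger_gap: 94.1
```

```bash
python3 - <<'E'
from h import *
s=manip.observe(); print(s['tcp_pos'],np.degrees(np.arctan2(s['tool_rot'][1,1],s['tool_rot'][0,1])),s['qpos'],s['force'])
E
```

```text
[ 614.36637699 -364.53185962  224.55082667] 32.615952232661705 [-0.58464235  0.69103995  0.94930868 -0.00604279  1.50292737 -1.15348602] [-0.27405179 -1.06809543  0.77262942]
```

apply_moves(
  increments="0.12 0.14 -0.8 0.4 -1;0 0 -0.8 0 -1;0 0 0 0 -1;0 0 0 0 -1",
)

```text
time_s: 2.25
tcp_pos: [616.2, -361.8, 163.7]
tool_rot: [[-0.56, 0.828, -0.001], [0.828, 0.56, -0.007], [-0.006, -0.005, -1.0]]
force: [0.1, 0.3, 1.2]
finger_gap: 93.8
```

```bash
python3 - <<'E'
from h import *
c,s=snap('wrist','w3'); print(s['tcp_pos'],np.degrees(np.arctan2(s['tool_rot'][1,1],s['tool_rot'][0,1])),s['force'])
E
```

```text
[ 616.24479713 -361.78375103  163.71031408] 34.07237775990734 [0.11550468 0.28969422 1.15129885]
```

View pics/w3.png

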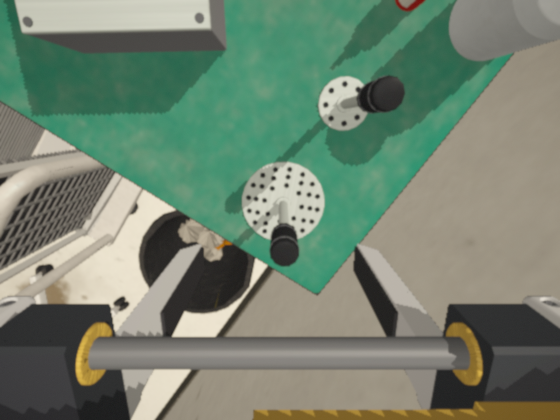

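```bash
python3 - <<'E'
from h import *
c,s=load('w3'); print(onz(c,s,(285,249),135),onz(c,s,(283.5,201),5),onz(c,s,(343,103.5),5),onz(c,s,(388,92),135))
E
```

```text
[ 618.23080811 -357.44149532  135.        ] [ 619.32574062 -358.39216453    5.        ] [ 611.93160603 -245.4111868     5.        ] [ 611.98932329 -244.94385404  135.        ]
```

Handle at (618.5, -358). Shift +2, +4 and go down to z ≈ 115, then close.

apply_moves(
  increments="0.06 0.1 -0.6 0.17 -1;0 0 -0.6 0 -1;0 0 0 0 -1;0 0 0 0 -1",
)

```text
time_s: 2.63
tcp_pos: [619.4, -361.1, 126.9]
tool_rot: [[-0.569, 0.822, 0.011], [0.822, 0.569, -0.015], [-0.018, 0.0, -1.0]]
force: [0.0, -0.4, 0.7]
finger_gap: 93.9
```

apply_moves(
  increments="-0.02 0.08 -0.3 0.1 -1;0 0.02 -0.08 0 -1;0 0 0 0 -1;0 0 0 0 -1",
)

```text
time_s: 2.97
tcp_pos: [619.7, -358.4, 117.8]
tool_rot: [[-0.576, 0.817, 0.017], [0.817, 0.576, -0.019], [-0.026, 0.003, -1.0]]
force: [-0.7, 0.4, -0.5]
finger_gap: 93.8
```

apply_moves(
  increments="0 0 0 0 1;0 0 0 0 1;0 0 0 0 1;0 0 0 0 1;0 0 0 0 1;0 0 0 0 1;0 0 0 0 1;0 0 0 0 1",
)

```text
time_s: 3.63
tcp_pos: [620.2, -358.7, 119.7]
tool_rot: [[-0.576, 0.817, 0.019], [0.817, 0.576, -0.02], [-0.028, 0.004, -1.0]]
force: [0.5, 0.1, -0.3]
finger_gap: 44.1
```

apply_moves(
  increments="0 0 0 0 1;0 0 0 0 1;0 0 0 0 1;0 0 0 0 1;0 0 0 0 1;0 0 0 0 1;0 0 0 0 1",
)

```text
time_s: 4.22
tcp_pos: [620.0, -358.6, 119.2]
tool_rot: [[-0.576, 0.817, 0.018], [0.817, 0.576, -0.02], [-0.027, 0.004, -1.0]]
force: [-0.1, -0.4, -0.0]
finger_gap: 19.4
```

apply_moves(
  increments="0 0 0.4 0 1;0 0 0.8 0 1;0 0 0.8 0 1;0 0 0.7 0 1;0 0 0.4 0 1;-0.2 0.14 0.1 0 1;-0.4 0.29 0 0 1;-0.5 0.36 0 0 1;-0.5 0.36 0 0 1;-0.5 0.36 0 0 1;-0.5 0.36 0 0 1;-0.4 0.29 0 0 1",
)

```text
time_s: 5.22
tcp_pos: [494.3, -268.8, 249.7]
tool_rot: [[-0.575, 0.818, 0.016], [0.818, 0.576, -0.018], [-0.024, 0.003, -1.0]]
force: [1.1, 0.1, -0.9]
finger_gap: 19.5
```

```bash
python3 - <<'E'
from h import *
c,s=snap('wrist','w4'); print(s['tcp_pos'],s['tool_rot'],s['force'],s['finger_gap'])
E
```

```text
[ 494.34430296 -268.78256314  249.69599474] [[-0.57532127  0.81777498  0.01579596]
 [ 0.81758066  0.57553241 -0.0180085 ]
 [-0.02381798  0.0025538  -0.99971305]] [ 1.09546516  0.07579374 -0.92372889] 19.475454615151403
```

View pics/w4.png

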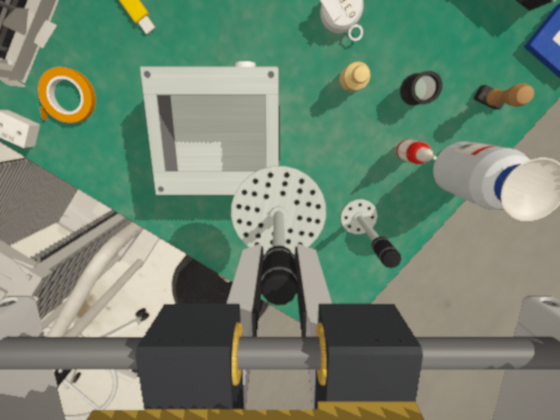

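apply_moves(
  increments="-0.3 0.2 0 0 1;-0.5 0.36 0 0 1;-0.5 0.36 0 0 1;-0.5 0.36 0 0 1;-0.5 0.36 0 0 1;-0.5 0.36 0 0 1;-0.5 0.36 0 0 1;-0.5 0.36 0 0 1;-0.3 0.22 0 0 1;0 0 0 0 1;0 0 0 0 1",
)

```text
time_s: 6.18
tcp_pos: [319.8, -143.6, 250.8]
tool_rot: [[-0.576, 0.817, 0.02], [0.817, 0.576, -0.02], [-0.028, 0.005, -1.0]]
force: [0.3, -0.5, -1.6]
finger_gap: 19.2
```

```bash
cat >> h.py <<'E'
C=np.array([402,-254.]);X=np.array([.575,-.818]);Y=np.array([.818,.575])
def st():
    s=manip.observe(); d=np.array(s['tcp_pos'][:2])-C
    print('t',round(s['time_s'],2),'tank xyz',np.round([d@X,d@Y,s['tcp_pos'][2]],1),'ang',np.degrees(np.arctan2(s['tool_rot'][1,1],s['tool_rot'][0,1])).round(1),'zax',np.round(np.array(s['tool_rot'])[:,2],3),'F tank',np.round([s['force'][:2]@X,s['force'][:2]@Y,s['force'][2]],1),s['finger_gap'].round(1),'q',np.round(s['qpos'],2))
E
python3 - <<'E'
from h import *
st(); snap('wrist','w5')
E
```

```text
Traceback (most recent call last):
  File "h.py", line 20, in st
    print('t',round(s['time_s'],2),'tank xyz',np.round([d@X,d@Y,s['tcp_pos'][2]],1),'ang',np.degrees(np.arctan2(s['tool_rot'][1,1],s['tool_rot'][0,1])).round(1),'zax',np.round(np.array(s['tool_rot'])[:,2],3),'F tank',np.round([s['force'][:2]@X,s['force'][:2]@Y,s['force'][2]],1),s['finger_gap'].round(1),'q',np.round(s['qpos'],2))
                                                                                                                                                                                                                                                                                       ^^^^^^^^^^^^^^^^^^^^^
AttributeError: 'float' object has no attribute 'round'
```

```bash
sed -i "s/s\['finger_gap'\].round(1)/round(s['finger_gap'],1)/" h.py
python3 - <<'E'
from h import *
st(); snap('wrist','w5')
E
```

```text
t 6.18 tank xyz [-137.6   -3.8  250.8] ang 35.2 zax [ 0.02 -0.02 -1.  ] F tank [ 0.6 -0.1 -1.6] 19.2 q [-0.52 -0.21  1.99 -0.01  1.33 -1.13]
```

View pics/w5.png

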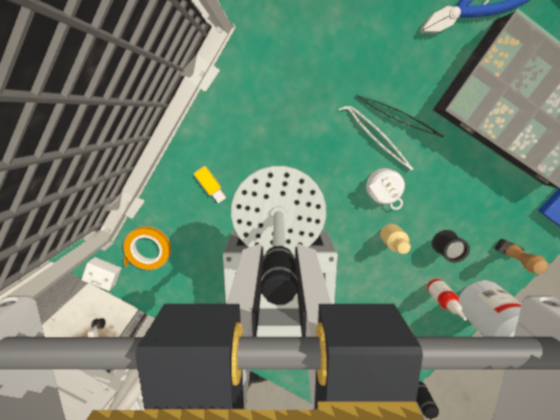

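apply_moves(
  increments="0.04 0.03 -0.4 0 1;0.04 0.03 -0.5 0 1;0 0 -0.5 0 1;0 0 -0.4 0 1;0 0 -0.2 0 1;0 0 0 0 1;0 0 0 0 1",
)

```text
time_s: 6.82
tcp_pos: [327.8, -144.6, 168.4]
tool_rot: [[-0.575, 0.818, 0.021], [0.818, 0.575, -0.021], [-0.03, 0.005, -1.0]]
force: [-0.2, 0.1, -0.6]
finger_gap: 19.5
```

```bash
python3 - <<'E'
from h import *
st()
E
```

```text
t 6.82 tank xyz [-132.2    2.2  168.4] ang 35.1 zax [ 0.021 -0.021 -1.   ] F tank [-0.2 -0.2 -0.6] 19.5 q [-0.51 -0.1   2.1  -0.01  1.11 -1.12]
```

apply_moves(
  increments="0.17 -0.245 0.1 0 1;0.17 -0.245 0 0 1;0.17 -0.245 0 0 1;0.17 -0.245 0 0 1;0 0 0 0 1",
)

```text
time_s: 7.23
tcp_pos: [357.7, -186.6, 175.4]
tool_rot: [[-0.575, 0.818, 0.022], [0.818, 0.575, -0.02], [-0.029, 0.007, -1.0]]
force: [-0.7, 2.3, -2.2]
finger_gap: 19.3
```

```bash
python3 - <<'E'
from h import *
st(); snap('wrist','w6')
E
```

```text
t 7.23 tank xyz [-80.6   2.6 175.4] ang 35.1 zax [ 0.022 -0.02  -1.   ] F tank [-2.3  0.8 -2.2] 19.3 q [-0.57  0.    1.98 -0.01  1.12 -1.18]
```

View pics/w6.png

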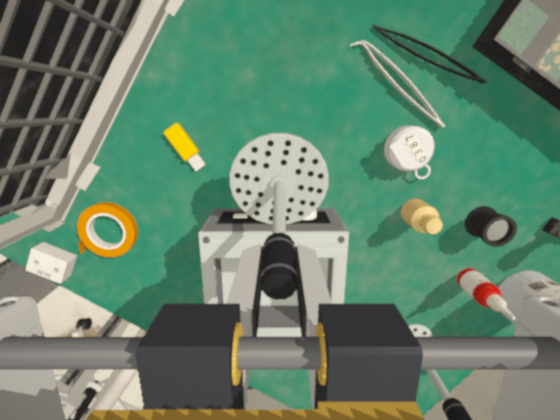

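apply_moves(
  increments="0.17 -0.245 0 0 1;0.17 -0.245 0 0 1;0.17 -0.245 0 0 1;0.14 -0.2 0 0 1;0 0 0 0 1;0 0 0 0 1",
)

```text
time_s: 7.78
tcp_pos: [384.2, -224.6, 175.9]
tool_rot: [[-0.574, 0.818, 0.022], [0.818, 0.575, -0.019], [-0.028, 0.007, -1.0]]
force: [-0.8, 1.5, -1.0]
finger_gap: 19.1
```

```bash
python3 - <<'E'
from h import *
st(); snap('wrist','w7')
E
```

```text
t 7.78 tank xyz [-34.3   2.4 175.9] ang 35.1 zax [ 0.022 -0.019 -1.   ] F tank [-1.7  0.2 -1. ] 19.1 q [-0.61  0.1   1.88 -0.    1.13 -1.22]
```

View pics/w7.png

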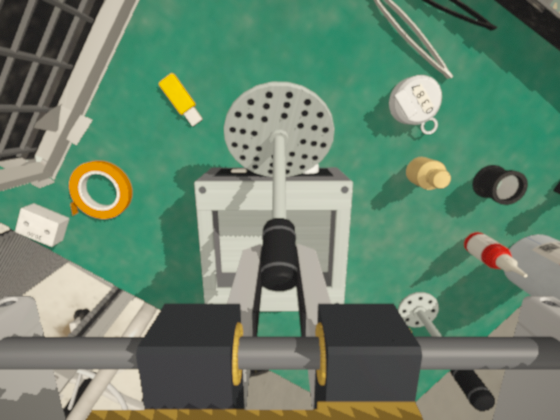

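```bash
cat >> h.py <<'E'
def model(s,th,h=119):
    P=np.array(s['tcp_pos']); x=np.array([*X,0]);y=np.array([*Y,0]);z=np.array([0,0,1.])
    a=np.sin(th)*x+np.cos(th)*z; u=np.cos(th)*x-np.sin(th)*z
    f=lambda r,k: P+u*r+a*(k-h)
    return np.array([f(0,5),f(44,5),f(-44,5),f(0,5)+44*y,f(0,5)-44*y,f(0,95),f(0,135)])
E
python3 - <<'E'
from h import *
c,s=load('w7')
for th in (25,30,33,36,39,42): print(th,np.round(proj(c,s,model(s,np.radians(th))),0).tolist())
im=c['img'][:,:,::-1]; cv2.imwrite('pics/w7a.png',cv2.resize(im[70:300,210:350],None,fx=2.6,fy=2.6,interpolation=cv2.INTER_CUBIC))
E
```

```text
25 [[278.0, 161.0], [278.0, 201.0], [278.0, 111.0], [330.0, 161.0], [225.0, 161.0], [278.0, 242.0], [279.0, 298.0]]
30 [[278.0, 151.0], [278.0, 190.0], [278.0, 101.0], [332.0, 151.0], [224.0, 151.0], [278.0, 239.0], [279.0, 299.0]]
33 [[278.0, 145.0], [278.0, 184.0], [278.0, 95.0], [333.0, 145.0], [223.0, 145.0], [278.0, 238.0], [279.0, 300.0]]
36 [[278.0, 139.0], [278.0, 177.0], [278.0, 89.0], [334.0, 139.0], [222.0, 139.0], [278.0, 237.0], [279.0, 300.0]]
39 [[278.0, 133.0], [278.0, 171.0], [278.0, 82.0], [335.0, 133.0], [221.0, 133.0], [278.0, 236.0], [279.0, 301.0]]
42 [[278.0, 128.0], [278.0, 164.0], [278.0, 76.0], [336.0, 128.0], [220.0, 128.0], [278.0, 235.0], [279.0, 301.0]]
```

View pics/w7a.png

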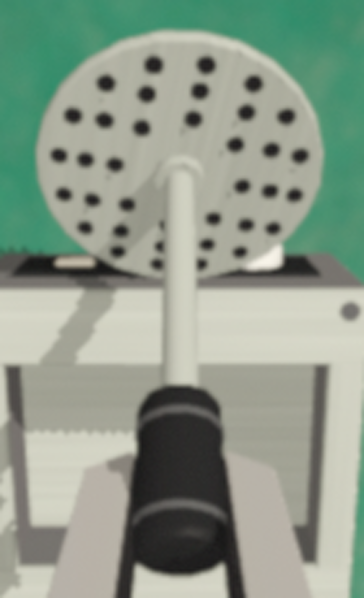

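apply_moves(
  increments="-0.07 0.1 0 0 1;-0.04 0.05 0.3 0 1;0 0 0.4 0 1;0 0 0.3 0 1;0 0 0 0 1;0.15 -0.22 0 0 1;0.24 -0.34 0 0 1;0.24 -0.34 0 0 1;0.24 -0.34 0 0 1;0.24 -0.34 0 0 1;0.15 -0.2 0 0 1;0 0 0 0 1",
)

```text
time_s: 8.83
tcp_pos: [431.2, -291.7, 213.5]
tool_rot: [[-0.577, 0.817, 0.024], [0.816, 0.577, -0.022], [-0.032, 0.006, -0.999]]
force: [0.3, 0.5, -1.6]
finger_gap: 19.4
```

```bash
python3 - <<'E'
from h import *
st(); c,s=snap('wrist','w8')
for th in (30,34,38,42): print(th,np.round(proj(c,s,model(s,np.radians(th))),0).tolist())
E
```

```text
t 8.83 tank xyz [ 47.6   2.3 213.5] ang 35.3 zax [ 0.024 -0.022 -0.999] F tank [-0.3  0.5 -1.6] 19.4 q [-0.66  0.23  1.64 -0.    1.24 -1.28]
30 [[278.0, 151.0], [278.0, 190.0], [278.0, 100.0], [332.0, 151.0], [224.0, 151.0], [278.0, 239.0], [279.0, 299.0]]
34 [[278.0, 143.0], [278.0, 181.0], [278.0, 92.0], [333.0, 143.0], [223.0, 143.0], [278.0, 238.0], [279.0, 300.0]]
38 [[278.0, 135.0], [278.0, 173.0], [278.0, 84.0], [335.0, 135.0], [221.0, 135.0], [278.0, 236.0], [279.0, 301.0]]
42 [[278.0, 127.0], [278.0, 164.0], [279.0, 76.0], [336.0, 127.0], [220.0, 127.0], [278.0, 235.0], [279.0, 301.0]]
```

View pics/w8.png

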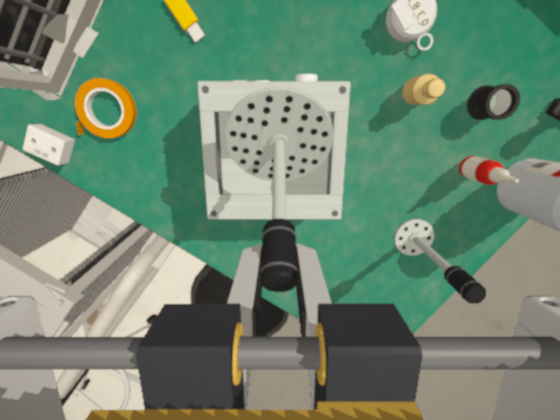

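```bash
python3 - <<'E'
from h import *
c,s=load('w8')
Q=[onz(c,s,p,74)[:2] for p in [(199,82),(350.5,82),(342,218),(206.5,219)]]; print(np.mean(Q,0),[np.round([(q-C)@X,(q-C)@Y],1) for q in Q])
im=c['img'][:,:,::-1]; cv2.imwrite('pics/w8a.png',cv2.resize(im[70:230,190:360],None,fx=3.5,fy=3.5,interpolation=cv2.INTER_CUBIC))
E
```

```text
[ 401.13027209 -254.10742035] [array([-64.2, -67.5]), array([-64.7,  66.6]), array([63.1, 67.7]), array([ 64.3, -69.9])]
```

View pics/w8a.png

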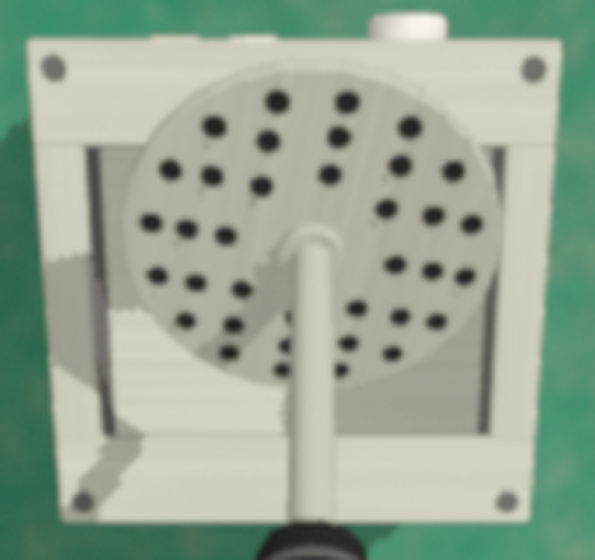

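apply_moves(
  increments="0.1 -0.18 0 0 1;0.09 -0.18 0 0 1;0 0 0 0 1;0 0 0 0 1",
)

```text
time_s: 9.22
tcp_pos: [438.3, -305.9, 212.1]
tool_rot: [[-0.577, 0.816, 0.022], [0.816, 0.578, -0.021], [-0.03, 0.006, -1.0]]
force: [0.2, 0.5, -0.6]
finger_gap: 19.4
```

```bash
python3 - <<'E'
from h import *
st()
E
```

```text
t 9.22 tank xyz [ 6.330e+01 -1.000e-01  2.121e+02] ang 35.3 zax [ 0.022 -0.021 -1.   ] F tank [-0.3  0.4 -0.6] 19.4 q [-0.68  0.26  1.6  -0.    1.25 -1.29]
```

apply_moves(
  increments="0 0 -0.2 0 1;0 0 -0.2 0 1;0 0 -0.2 0 1;0 0 -0.2 0 1;0 0 0 0 1",
)

```text
time_s: 9.63
tcp_pos: [437.7, -305.0, 176.6]
tool_rot: [[-0.578, 0.816, 0.022], [0.816, 0.578, -0.021], [-0.03, 0.006, -1.0]]
force: [0.4, 0.5, -2.7]
finger_gap: 18.8
```

```bash
python3 - <<'E'
from h import *
st(); c,s=snap('wrist','w9')
E
```

```text
t 9.63 tank xyz [ 6.230e+01 -1.000e-01  1.766e+02] ang 35.3 zax [ 0.022 -0.021 -1.   ] F tank [-0.2  0.6 -2.7] 18.8 q [-0.68  0.29  1.65 -0.    1.17 -1.29]
```

View pics/w9.png

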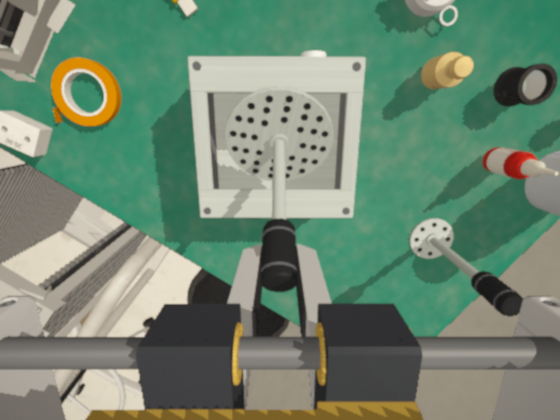

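apply_moves(
  increments="0.05 -0.07 -0.15 0 1;0.05 -0.07 -0.2 0 1;0.03 -0.04 -0.2 0 1;0 0 0 0 1;0 0 0 0 1",
)

```text
time_s: 10.1
tcp_pos: [443.9, -313.3, 153.2]
tool_rot: [[-0.578, 0.816, 0.023], [0.816, 0.578, -0.022], [-0.031, 0.006, -0.999]]
force: [-0.6, 1.0, -0.7]
finger_gap: 19.0
```

```bash
python3 - <<'E'
from h import *
st(); c,s=snap('wrist','w10')
im=c['img'][:,:,::-1]; cv2.imwrite('pics/w10a.png',cv2.resize(im[20:260,170:390],None,fx=2.5,fy=2.5,interpolation=cv2.INTER_CUBIC))
E
```

```text
t 10.1 tank xyz [ 72.6   0.2 153.2] ang 35.3 zax [ 0.023 -0.022 -0.999] F tank [-1.2  0.1 -0.7] 19.0 q [-0.68  0.34  1.65 -0.    1.13 -1.3 ]
```

View pics/w10a.png

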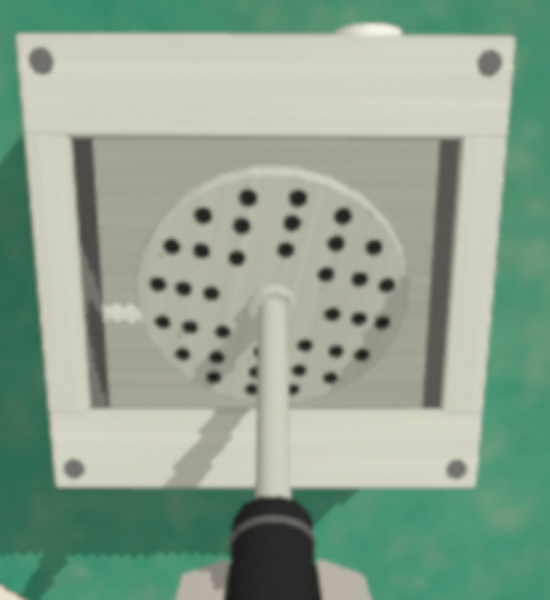

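apply_moves(
  increments="0 0 -0.2 0 1;0 0 -0.2 0 1;0 0 -0.12 0 1;0 0 0 0 1;0 0 0 0 1",
)

```text
time_s: 10.57
tcp_pos: [443.8, -313.1, 130.3]
tool_rot: [[-0.578, 0.816, 0.023], [0.816, 0.578, -0.022], [-0.031, 0.006, -0.999]]
force: [1.1, -0.2, -1.2]
finger_gap: 19.2
```

```bash
python3 - <<'E'
from h import *
st(); c,s=snap('wrist','w11')
im=c['img'][:,:,::-1]; cv2.imwrite('pics/w11a.png',cv2.resize(im[10:260,160:400],None,fx=2.4,fy=2.4,interpolation=cv2.INTER_CUBIC))
E
```

```text
t 10.57 tank xyz [ 72.3   0.2 130.3] ang 35.3 zax [ 0.023 -0.022 -0.999] F tank [ 0.8  0.8 -1.2] 19.2 q [-0.68  0.36  1.67 -0.    1.08 -1.3 ]
```

View pics/w11a.png

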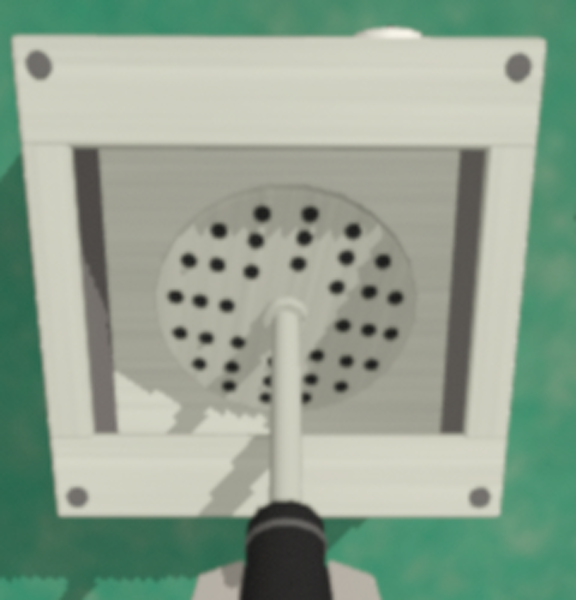

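apply_moves(
  increments="-0.14 0.2 -0.04 0 1;-0.14 0.2 0 0 1;-0.14 0.2 0.03 0 1;-0.14 0.2 0.08 0 1;-0.14 0.2 0.06 0 1;0 0 0 0 1",
)

```text
time_s: 11.12
tcp_pos: [414.9, -271.4, 138.4]
tool_rot: [[-0.577, 0.816, 0.028], [0.816, 0.578, -0.026], [-0.037, 0.008, -0.999]]
force: [-0.1, -0.7, -1.7]
finger_gap: 19.5
```

```bash
python3 - <<'E'
from h import *
st(); c,s=snap('wrist','w12')
im=c['img'][:,:,::-1]; cv2.imwrite('pics/w12a.png',cv2.resize(im[10:260,160:400],None,fx=2.4,fy=2.4,interpolation=cv2.INTER_CUBIC))
E
```

```text
t 11.12 tank xyz [ 21.6   0.5 138.4] ang 35.3 zax [ 0.028 -0.026 -0.999] F tank [ 0.5 -0.5 -1.7] 19.5 q [-0.65  0.25  1.8  -0.    1.06 -1.27]
```

View pics/w12a.png

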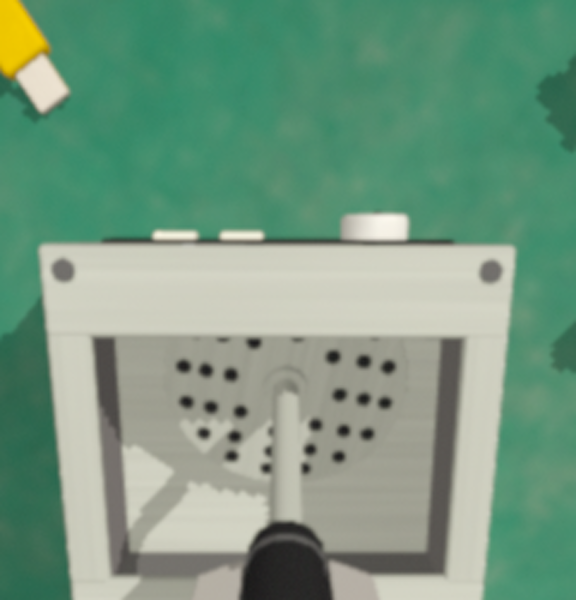

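apply_moves(
  increments="-0.14 0.2 -0.02 0 1;-0.14 0.2 -0.02 0 1;-0.14 0.2 -0.02 0 1;-0.1 0.15 -0.02 0 1;0 0 0 0 1;0 0 0 0 1",
)

```text
time_s: 11.67
tcp_pos: [394.6, -241.6, 136.8]
tool_rot: [[-0.577, 0.816, 0.033], [0.815, 0.578, -0.031], [-0.044, 0.009, -0.999]]
force: [1.8, -3.6, 0.5]
finger_gap: 19.2
```

```bash
python3 - <<'E'
from h import *
st(); c,s=snap('wrist','w13')
for th in (-5,0,5,10,20): print(th,np.round(proj(c,s,model(s,np.radians(th))),0).tolist())
im=c['img'][:,:,::-1]; cv2.imwrite('pics/w13a.png',cv2.resize(im[50:300,160:400],None,fx=2.4,fy=2.4,interpolation=cv2.INTER_CUBIC))
E
```

```text
t 11.67 tank xyz [-14.4   1.1 136.8] ang 35.3 zax [ 0.033 -0.031 -0.999] F tank [ 4.  -0.5  0.5] 19.2 q [-0.63  0.18  1.89 -0.01  1.03 -1.24]
-5 [[277.0, 220.0], [277.0, 264.0], [278.0, 173.0], [325.0, 220.0], [230.0, 220.0], [278.0, 257.0], [279.0, 286.0]]
0 [[277.0, 210.0], [277.0, 253.0], [278.0, 162.0], [325.0, 210.0], [230.0, 210.0], [278.0, 254.0], [279.0, 289.0]]
5 [[277.0, 200.0], [277.0, 242.0], [278.0, 151.0], [326.0, 200.0], [229.0, 200.0], [278.0, 251.0], [279.0, 291.0]]
10 [[278.0, 189.0], [277.0, 231.0], [278.0, 141.0], [327.0, 190.0], [228.0, 189.0], [278.0, 249.0], [279.0, 293.0]]
20 [[278.0, 169.0], [277.0, 209.0], [278.0, 120.0], [329.0, 169.0], [226.0, 169.0], [278.0, 243.0], [279.0, 297.0]]
```

View pics/w13a.png

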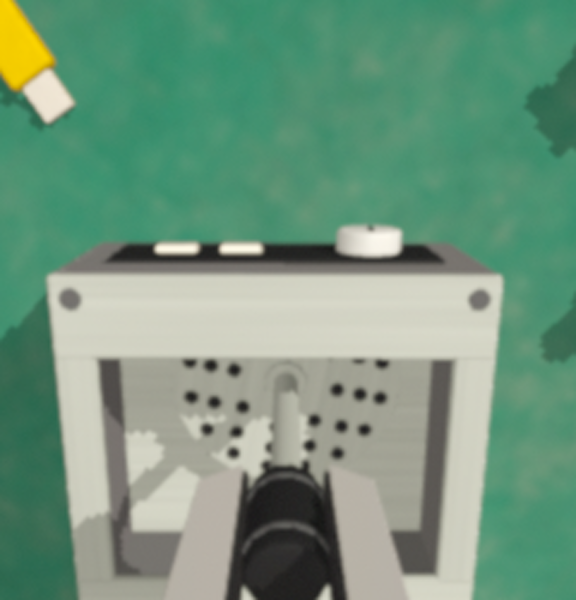

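apply_moves(
  increments="-0.06 0.09 0 0 1;-0.02 0.03 0 0 1;0 0 0 0 1;0.07 -0.1 0 0 1;0.1 -0.14 0 0 1;0.04 -0.06 0 0 1;0 0 0 0 1;0 0 0 0 1",
)

```text
time_s: 12.38
tcp_pos: [399.8, -249.4, 135.2]
tool_rot: [[-0.577, 0.816, 0.028], [0.816, 0.578, -0.026], [-0.038, 0.008, -0.999]]
force: [-0.3, -0.0, -1.1]
finger_gap: 19.2
```

```bash
python3 - <<'E'
from h import *
st(); c,s=snap('wrist','w14'); snap('side','s14')
for th in (-5,0,5): print(th,np.round(proj(c,s,model(s,np.radians(th))),0).tolist())
im=c['img'][:,:,::-1]; cv2.imwrite('pics/w14a.png',cv2.resize(im[50:300,160:400],None,fx=2.4,fy=2.4,interpolation=cv2.INTER_CUBIC))
E
```

```text
t 12.38 tank xyz [ -5.    0.9 135.2] ang 35.3 zax [ 0.028 -0.026 -0.999] F tank [-0.1 -0.3 -1.1] 19.2 q [-0.63  0.21  1.86 -0.01  1.03 -1.25]
-5 [[278.0, 221.0], [277.0, 265.0], [278.0, 173.0], [325.0, 221.0], [230.0, 221.0], [278.0, 257.0], [279.0, 286.0]]
0 [[278.0, 211.0], [277.0, 254.0], [278.0, 163.0], [325.0, 211.0], [230.0, 211.0], [278.0, 254.0], [279.0, 289.0]]
5 [[278.0, 200.0], [277.0, 243.0], [278.0, 152.0], [326.0, 200.0], [229.0, 200.0], [278.0, 251.0], [279.0, 291.0]]
```

View pics/w14a.png

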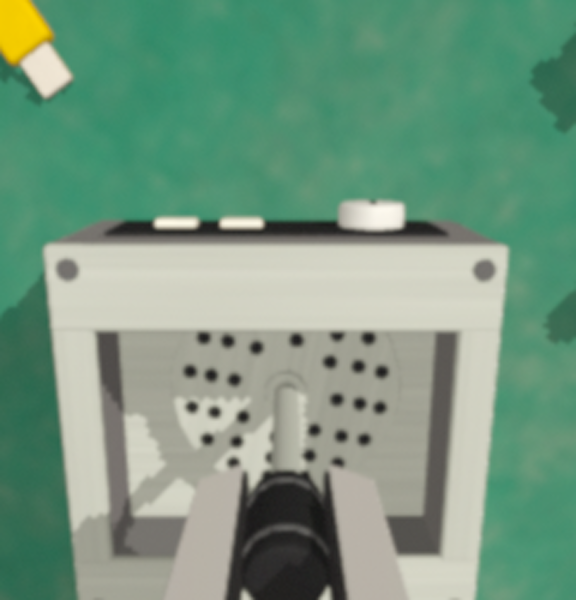

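View pics/s14.png

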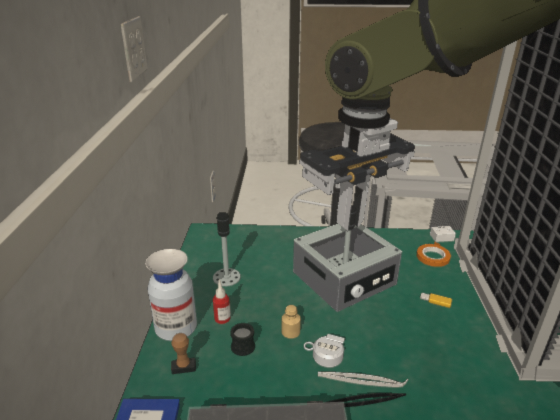

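apply_moves(
  increments="0 0 -0.12 0 1;0 0 -0.1 0 1;0 0 -0.04 0 1;0 0 0 0 1",
)

```text
time_s: 12.82
tcp_pos: [399.4, -248.9, 123.6]
tool_rot: [[-0.577, 0.816, 0.028], [0.816, 0.578, -0.026], [-0.037, 0.008, -0.999]]
force: [-0.1, 1.4, -0.8]
finger_gap: 19.7
```

```bash
python3 - <<'E'
from h import *
st()
E
```

```text
t 12.82 tank xyz [ -5.6   0.8 123.6] ang 35.3 zax [ 0.028 -0.026 -0.999] F tank [-1.2  0.8 -0.8] 19.7 q [-0.63  0.22  1.88 -0.01  1.01 -1.25]
```

apply_moves(
  increments="0 0 -0.04 0 1;0 0 -0.04 0 1;0 0 0 0 1",
)

```text
time_s: 13.07
tcp_pos: [400.9, -249.1, 123.0]
tool_rot: [[-0.577, 0.816, 0.032], [0.816, 0.578, -0.028], [-0.041, 0.01, -0.999]]
force: [0.0, 0.1, -1.2]
finger_gap: 19.3
```

apply_moves(
  increments="0 0 -0.04 0 1;0 0 -0.02 0 1;0 0 0 0 1",
)

```text
time_s: 13.32
tcp_pos: [402.1, -249.4, 122.6]
tool_rot: [[-0.577, 0.816, 0.036], [0.815, 0.578, -0.03], [-0.045, 0.012, -0.999]]
force: [-0.4, 0.5, -1.3]
finger_gap: 19.5
```

```bash
python3 - <<'E'
from h import *
st(); c,s=snap('wrist','w15')
im=c['img'][:,:,::-1]; cv2.imwrite('pics/w15a.png',cv2.resize(im[50:300,160:400],None,fx=2.4,fy=2.4,interpolation=cv2.INTER_CUBIC))
for th in (-5,0,5): print(th,np.round(proj(c,s,model(s,np.radians(th))),0).tolist())
E
```

```text
t 13.32 tank xyz [ -3.7   2.7 122.6] ang 35.3 zax [ 0.036 -0.03  -0.999] F tank [-0.6  0.  -1.3] 19.5 q [-0.63  0.22  1.87 -0.    1.   -1.25]
-5 [[277.0, 220.0], [277.0, 264.0], [277.0, 173.0], [324.0, 220.0], [230.0, 220.0], [278.0, 257.0], [279.0, 286.0]]
0 [[277.0, 210.0], [277.0, 253.0], [277.0, 162.0], [325.0, 210.0], [229.0, 210.0], [278.0, 254.0], [279.0, 289.0]]
5 [[277.0, 200.0], [277.0, 242.0], [277.0, 151.0], [326.0, 200.0], [229.0, 199.0], [278.0, 251.0], [279.0, 291.0]]
```

View pics/w15a.png

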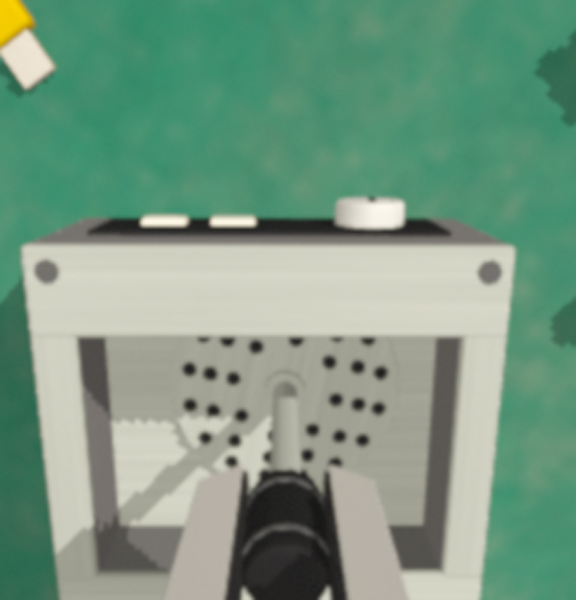

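apply_moves(
  increments="0 0 -0.1 0 1;0 0 0 0 1;0 0 0 0 1",
)

```text
time_s: 13.62
tcp_pos: [404.1, -250.4, 121.3]
tool_rot: [[-0.577, 0.816, 0.042], [0.815, 0.579, -0.033], [-0.051, 0.015, -0.999]]
force: [-0.6, 0.2, -1.3]
finger_gap: 19.0
```

```bash
python3 - <<'E'
from h import *
st()
E
```

```text
t 13.62 tank xyz [ -1.7   3.8 121.3] ang 35.4 zax [ 0.042 -0.033 -0.999] F tank [-0.5 -0.4 -1.3] 19.0 q [-0.63  0.23  1.87 -0.    0.99 -1.25]
```

apply_moves(
  increments="0 0 -0.15 0 1;0 0 0 0 1",
)

```text
time_s: 13.78
tcp_pos: [406.2, -251.4, 117.6]
tool_rot: [[-0.577, 0.815, 0.048], [0.815, 0.579, -0.037], [-0.058, 0.017, -0.998]]
force: [-1.3, -0.2, -1.2]
finger_gap: 19.3
```

```bash
python3 - <<'E'
from h import *
st(); c,s=snap('wrist','w16'); snap('side','s16')
im=c['img'][:,:,::-1]; cv2.imwrite('pics/w16a.png',cv2.resize(im[50:300,160:400],None,fx=2.4,fy=2.4,interpolation=cv2.INTER_CUBIC))
c,s=load('s16');im=c['img'][:,:,::-1]; cv2.imwrite('pics/s16a.png',cv2.resize(im[150:310,270:430],None,fx=3.7,fy=3.7,interpolation=cv2.INTER_CUBIC))
E
```

```text
t 13.78 tank xyz [  0.3   5.  117.6] ang 35.4 zax [ 0.048 -0.037 -0.998] F tank [-0.6 -1.2 -1.2] 19.3 q [-0.63  0.23  1.88 -0.    0.97 -1.25]
```

View pics/w16a.png

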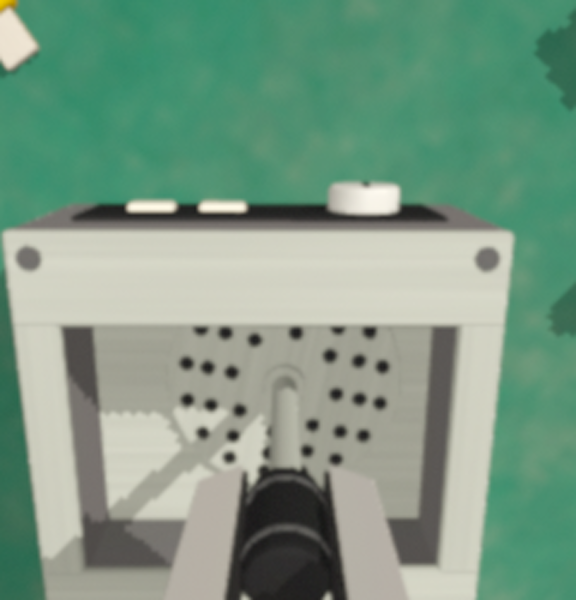

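View pics/s16a.png

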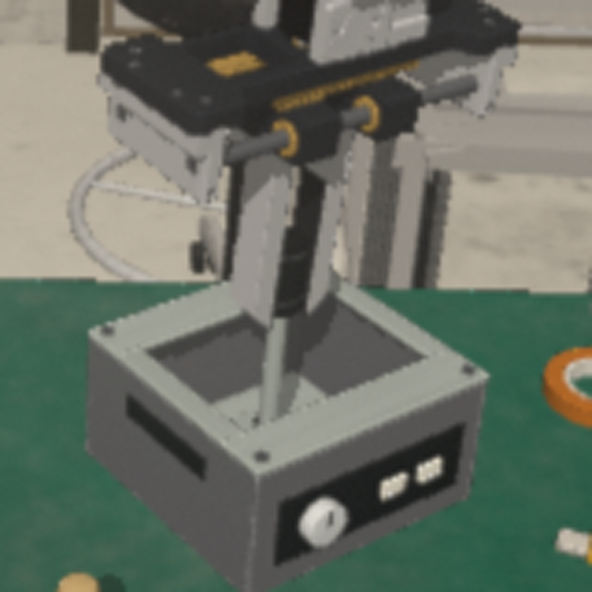

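```bash
python3 - <<'E'
from h import *
for f in ['w5','w8','w11','w14','w15','w16']:
    c,s=load(f); print(f,s['tcp_pos'].round(1),'F',s['force'].round(2),'T',s['wrist_torque'].round(3),'eff',s['joint_efforts'].round(2),'v',s['joint_velocities'].round(3))
c,s=load('s16')
import numpy as np
# floor & plate edges in side view
for z in (4,9,20):
  print(z,np.round(proj(c,s,np.array([[*(np.array(C)-X*0+Y*0.5),z]])),1))
E
```

```text
w5 [ 319.8 -143.6  250.8] F [ 0.3  -0.55 -1.58] T [-0.032 -0.096  0.007] eff [ 2.300e-01 -2.495e+01 -3.502e+01  0.000e+00  1.400e-01  3.000e-02] v [ 0.005 -0.028  0.016  0.     0.005  0.001]
w8 [ 431.2 -291.7  213.5] F [ 0.29  0.53 -1.58] T [ 0.009 -0.124 -0.001] eff [-1.900e-01 -4.829e+01 -3.614e+01  1.000e-02  1.400e-01 -1.300e-01] v [-0.002  0.011  0.022 -0.    -0.012  0.002]
w11 [ 443.8 -313.1  130.3] F [ 1.11 -0.18 -1.21] T [-0.063 -0.131  0.015] eff [-1.000e-02 -5.335e+01 -3.174e+01  1.000e-02 -3.000e-02  0.000e+00] v [ 0.     0.008  0.008 -0.    -0.01   0.   ]
w14 [ 399.8 -249.4  135.2] F [-0.29 -0.04 -1.08] T [ 0.025 -0.104  0.045] eff [-7.000e-02 -4.395e+01 -3.182e+01 -1.000e-02 -5.000e-02 -2.000e-02] v [-0.004  0.012 -0.007  0.003  0.004 -0.002]
w15 [ 402.1 -249.4  122.6] F [-0.36  0.53 -1.31] T [-0.017 -0.103  0.038] eff [ 6.000e-02 -4.476e+01 -3.120e+01  3.000e-02 -1.000e-02  0.000e+00] v [ 0.003 -0.007 -0.003  0.003  0.001  0.001]
w16 [ 406.2 -251.4  117.6] F [-1.31 -0.23 -1.21] T [ 0.102 -0.043 -0.   ] eff [  0.17 -45.75 -31.82   0.09  -0.38  -0.  ] v [ 0.004 -0.021 -0.02   0.006  0.018 -0.002]
4 [[342.6 276.2]]
9 [[342.8 274. ]]
20 [[343.2 269.1]]
```

```bash
python3 - <<'E'
from h import *
ims=[]
for f in ('s14','s16'):
    c,s=load(f);im=c['img'][:,:,::-1]; ims.append(cv2.resize(im[170:290,310:400],None,fx=4.4,fy=4.4,interpolation=cv2.INTER_CUBIC))
    t=s['tcp_pos']; print(f,np.round(proj(c,s,[[t[0],t[1],t[2]+k] for k in (0,-19,-24,-119)]),1).tolist())
cv2.imwrite('pics/cmp.png',np.hstack(ims))
E
```

```text
s14 [[350.1, 214.9], [349.2, 224.7], [348.9, 227.2], [344.7, 272.3]]
s16 [[345.3, 223.2], [344.5, 232.7], [344.3, 235.2], [340.4, 279.3]]
```

View pics/cmp.png

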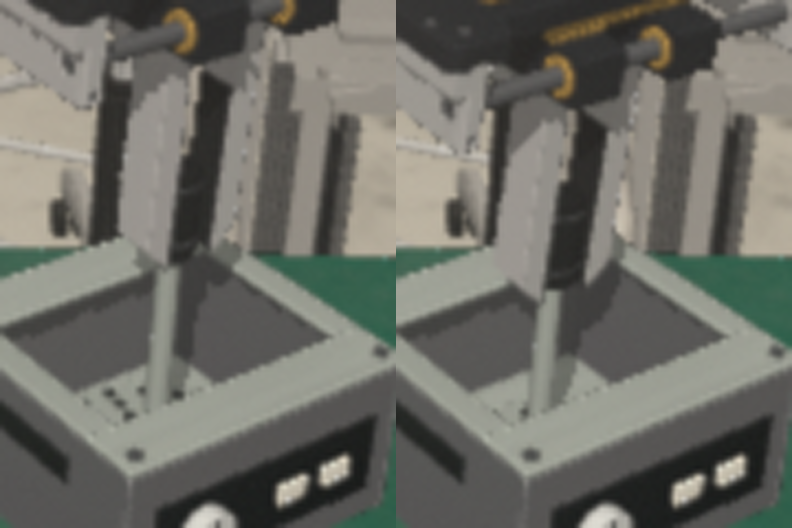

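apply_moves(
  increments="0 0 0 0 0.3;0 0 0 0 0;0 0 0 0 0;0 0 0 0 0",
)

```text
time_s: 14.22
tcp_pos: [404.9, -250.7, 115.8]
tool_rot: [[-0.577, 0.816, 0.044], [0.815, 0.578, -0.034], [-0.053, 0.016, -0.998]]
force: [-0.2, -0.1, -0.0]
finger_gap: 42.3
```

```bash
python3 - <<'E'
from h import *
st(); c,s=snap('wrist','w17'); snap('side','s17')
im=c['img'][:,:,::-1]; cv2.imwrite('pics/w17a.png',cv2.resize(im[50:300,160:400],None,fx=2.4,fy=2.4,interpolation=cv2.INTER_CUBIC))
c,s=load('s17');im=c['img'][:,:,::-1]; cv2.imwrite('pics/s17a.png',cv2.resize(im[150:310,270:430],None,fx=3.7,fy=3.7,interpolation=cv2.INTER_CUBIC))
E
```

```text
t 14.22 tank xyz [ -1.    4.3 115.8] ang 35.3 zax [ 0.044 -0.034 -0.998] F tank [-0.  -0.2 -0. ] 42.3 q [-0.63  0.24  1.88 -0.    0.97 -1.25]
```

View pics/w17a.png

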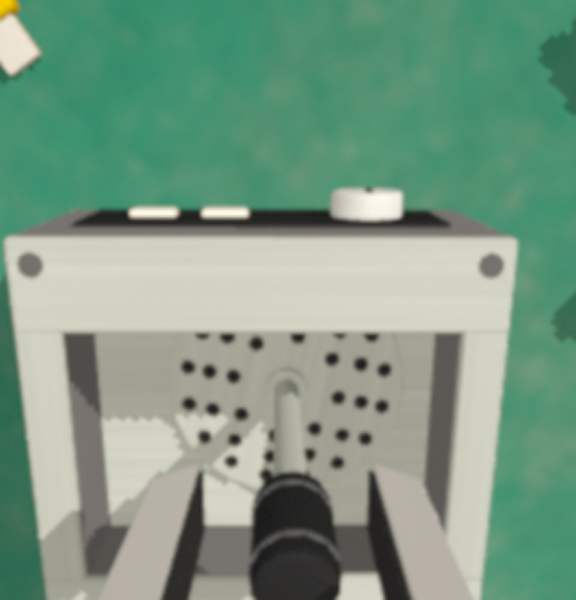

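View pics/s17a.png

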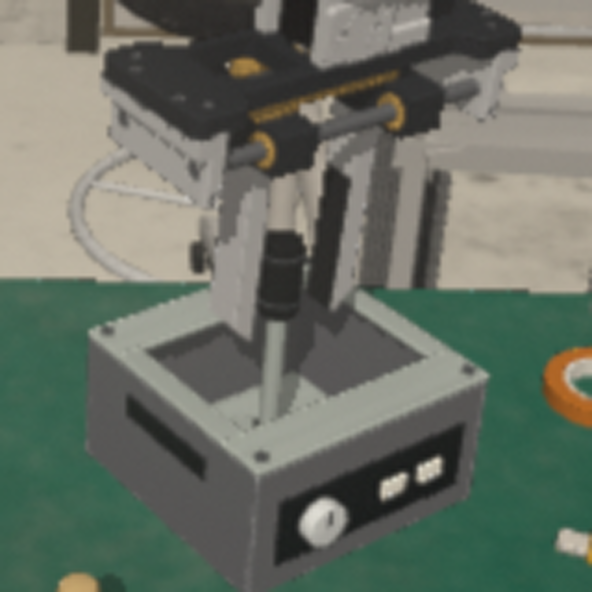

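apply_moves(
  increments="0 0 0 0 -0.5;0 0 0 0 -0.5;0 0 0 0 -0.5;0 0 0 0 -0.5;0 0 0.3 0 -0.5;0 0 0.6 0 -0.5;0 0 0.8 0 -0.5;0 0 0.8 0 -0.5;0 0 0.8 0 -0.5;0 0 0.5 0 -0.5;0 0 0 0 -0.5;0 0 0 0 -0.5",
)

```text
time_s: 15.32
tcp_pos: [402.8, -249.2, 273.8]
tool_rot: [[-0.577, 0.816, 0.041], [0.815, 0.578, -0.032], [-0.05, 0.015, -0.999]]
force: [-0.7, -0.4, 0.1]
finger_gap: 70.3
```

```bash
python3 - <<'E'
from h import *
st(); c,s=snap('wrist','w18'); snap('side','s18')
E
```

```text
t 15.32 tank xyz [ -3.5   3.4 273.8] ang 35.3 zax [ 0.041 -0.032 -0.999] F tank [-0.1 -0.8  0.1] 70.3 q [-0.63  0.06  1.69 -0.    1.34 -1.25]
```

View pics/w18.png

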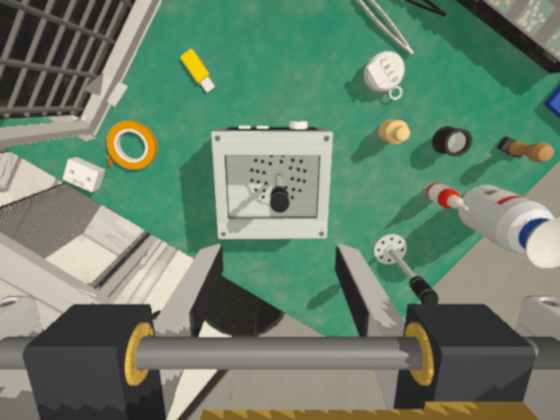

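View pics/s18.png

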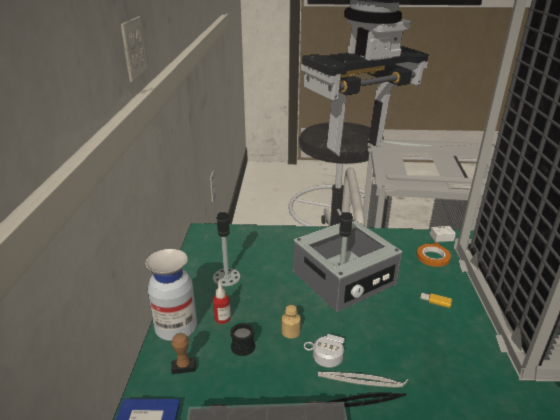

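```bash
python3 - <<'E'
from h import *
c,s=load('w18'); im=c['img'][:,:,::-1]; cv2.imwrite('pics/w18a.png',cv2.resize(im[120:245,205:340],None,fx=4.4,fy=4.4,interpolation=cv2.INTER_CUBIC))
for k,x in enumerate(['top','base']): 
    p=onz(c,s,[(279,203),(279.5,180.5)][k],[139,9][k])[:2]; print(x,p,(p-C)@X,(p-C)@Y)
E
```

```text
top [ 405.15889586 -248.36289394] -2.79478763843372 5.825312801387838
base [ 412.37099077 -253.694352  ] 5.7132996297330845 8.659218050740987
```

View pics/w18a.png

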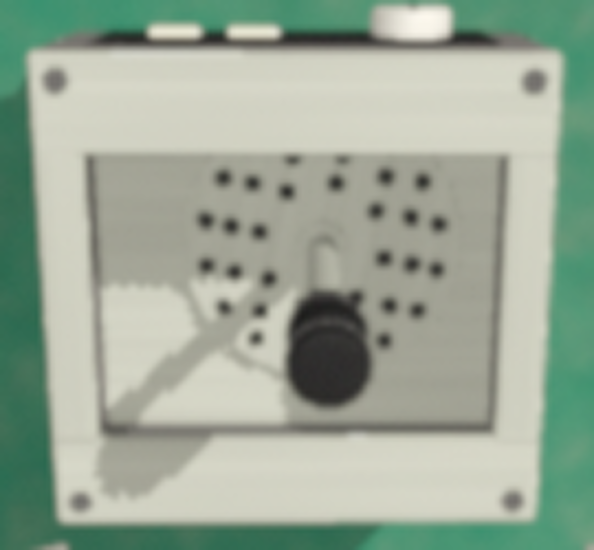

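```bash
python3 - <<'E'
from h import *
c,s=load('w18')
for z,p in ((139,(279.5,202.3)),(9,(278.8,176.2))):
    q=onz(c,s,p,z)[:2]; print(z,(q-C)@X,(q-C)@Y)
print(manip.observe()['time_s']); print(manip.close_job())
E
```

```text
139 -3.5155341239780737 6.312704435888015
9 -0.35845702462192147 7.658734974612309
15.4167
the job is handed in; nothing more can be done
None
```

The wide carrier is standing upright on the tank floor with its whole handle above the lid. The gripper is open and clear above it, and I handed the job in at 15.4 s.

I gripped it by the handle with the jaws along the tank's y. The moves allow no tool tilt, so I tilted the carrier about 36° between the pads by pressing the plate's rim against the panel side of the tank. I then slid the low edge in first under the lid, straightened it against the inner wall, set it on the floor and let go.

**Last checks:**
- **Upright:** in the final wrist picture the handle top and stem base differ by about 3 mm over 130 mm, roughly 1.5°. It sits within about 8 mm of the tank's centre.
- **Other carrier:** the narrow carrier is still standing where it was in the last side picture, and nothing has fallen.
- **Forces:** every reading I took stayed within a few newtons.

**What disagreed:**
- The tank's yaw measured about -0.96 rad, outside the stated -0.8 to -0.2.
- The side and top cameras differed by about 10 mm in y, so I used the wrist camera.
- While setting down, the force reading never clearly showed floor contact. I judged it from the pictures, which showed the pads sliding about 5 mm down the handle and the carrier not dropping on release.

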